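# Size row of sample bottles

## Task

Line up the four black sample bottles on the white strip in order of height, one centred on each round pad: the tallest on the pad next to the green beacon, then ever shorter, the shortest on the pad farthest from it. Leave them all standing, never tip one over on the way, and leave the roll of tape where it lies.

Things in the scene. Friction and masses are not known exactly. Their poses are not given: they have to be found in the camera images.
- bottle_140: Loose black plastic bottle with an orange screw cap, standing upright; one of four that differ in size: this one is 140 mm tall over all and its round body 58 mm in diameter. The cap, the same on all four, is 32 mm in diameter and forms the top 22 mm; below it a bare neck 26 mm in diameter reaches down to the shoulder 38 mm below the top. Closed and rigid, under 0.4 kg. Origin: centre of its underside; z up along its axis.
- bottle_120: Loose black plastic bottle with an orange screw cap, standing upright; one of four that differ in size: this one is 120 mm tall over all and its round body 52 mm in diameter. The cap, the same on all four, is 32 mm in diameter and forms the top 22 mm; below it a bare neck 26 mm in diameter reaches down to the shoulder 38 mm below the top. Closed and rigid, under 0.4 kg. Origin: centre of its underside; z up along its axis.
- bottle_100: Loose black plastic bottle with an orange screw cap, standing upright; one of four that differ in size: this one is 100 mm tall over all and its round body 46 mm in diameter. The cap, the same on all four, is 32 mm in diameter and forms the top 22 mm; below it a bare neck 26 mm in diameter reaches down to the shoulder 38 mm below the top. Closed and rigid, under 0.4 kg. Origin: centre of its underside; z up along its axis.
- bottle_80: Loose black plastic bottle with an orange screw cap, standing upright; one of four that differ in size: this one is 80 mm tall over all and its round body 40 mm in diameter. The cap, the same on all four, is 32 mm in diameter and forms the top 22 mm; below it a bare neck 26 mm in diameter reaches down to the shoulder 38 mm below the top. Closed and rigid, under 0.4 kg. Origin: centre of its underside; z up along its axis.
- pad_a: One of four identical round grey pads, 68 mm in diameter and 3 mm thick, fixed in a row on the white strip (440 x 100 x 12 mm, fixed on the table, its long side roughly across the robot's front, turned by up to 12 degrees). Neighbouring pads are about 80 mm apart, centre to centre; which letter stands where in the row changes from start to start. Origin: centre of the pad's underside, 12 mm above the table; the pad's top is 15 mm above the table.
- pad_b: One of four identical round grey pads, 68 mm in diameter and 3 mm thick, fixed in a row on the white strip (440 x 100 x 12 mm, fixed on the table, its long side roughly across the robot's front, turned by up to 12 degrees). Neighbouring pads are about 80 mm apart, centre to centre; which letter stands where in the row changes from start to start. Origin: centre of the pad's underside, 12 mm above the table; the pad's top is 15 mm above the table.
- pad_c: One of four identical round grey pads, 68 mm in diameter and 3 mm thick, fixed in a row on the white strip (440 x 100 x 12 mm, fixed on the table, its long side roughly across the robot's front, turned by up to 12 degrees). Neighbouring pads are about 80 mm apart, centre to centre; which letter stands where in the row changes from start to start. Origin: centre of the pad's underside, 12 mm above the table; the pad's top is 15 mm above the table.
- pad_d: One of four identical round grey pads, 68 mm in diameter and 3 mm thick, fixed in a row on the white strip (440 x 100 x 12 mm, fixed on the table, its long side roughly across the robot's front, turned by up to 12 degrees). Neighbouring pads are about 80 mm apart, centre to centre; which letter stands where in the row changes from start to start. Origin: centre of the pad's underside, 12 mm above the table; the pad's top is 15 mm above the table.
- beacon: Small round signal beacon, 44 mm in diameter and 72 mm tall, black foot and green dome, fixed on the white strip at one end of the row of pads, about 70 mm from the centre of the nearest pad; which end changes from start to start. The other end has only a 15 mm high aluminium stud. Origin: centre of its underside, 12 mm above the table.
- tape_roll: Bystander: a loose brown roll of tape lying flat beside the work, 100 mm in outer diameter, 76 mm inner, 30 mm high. Origin: centre of its underside.

How it is judged:
At the end, for the whole second after the job is handed in: Each bottle stands upright (within 0.1 rad) and at rest on a pad, its centre within 12 mm of the pad's centre; counted from the beacon the pads carry the bottles of 140, 120, 100 and 80 mm; the tape roll lies within 20 mm of where it began ((horizontal distance between bottle_140 and pad_a below 0.012 m or horizontal distance between bottle_140 and pad_b below 0.012 m or horizontal distance between bottle_140 and pad_c below 0.012 m or horizontal distance between bottle_140 and pad_d below 0.012 m) and horizontal distance between bottle_140 and beacon between 0.045 and 0.095 m and height (world z) of bottle_140 between 0.012 and 0.02 m and angle between each of bottle_140, bottle_120, bottle_100, bottle_80's own z axis and vertical below 0.1 rad and linear speed of each of bottle_140, bottle_120, bottle_100, bottle_80 below 0.02 m/s and angular speed of each of bottle_140, bottle_120, bottle_100, bottle_80 below 0.2 rad/s and (horizontal distance between bottle_120 and pad_a below 0.012 m or horizontal distance between bottle_120 and pad_b below 0.012 m or horizontal distance between bottle_120 and pad_c below 0.012 m or horizontal distance between bottle_120 and pad_d below 0.012 m) and horizontal distance between bottle_120 and beacon between 0.125 and 0.175 m and height (world z) of bottle_120 between 0.012 and 0.02 m and (horizontal distance between bottle_100 and pad_a below 0.012 m or horizontal distance between bottle_100 and pad_b below 0.012 m or horizontal distance between bottle_100 and pad_c below 0.012 m or horizontal distance between bottle_100 and pad_d below 0.012 m) and horizontal distance between bottle_100 and beacon between 0.205 and 0.255 m and height (world z) of bottle_100 between 0.012 and 0.02 m and (horizontal distance between bottle_80 and pad_a below 0.012 m or horizontal distance between bottle_80 and pad_b below 0.012 m or horizontal distance between bottle_80 and pad_c below 0.012 m or horizontal distance between bottle_80 and pad_d below 0.012 m) and horizontal distance between bottle_80 and beacon between 0.285 and 0.335 m and height (world z) of bottle_80 between 0.012 and 0.02 m and distance of tape_roll from where it was at the start of the episode below 0.02 m); the robot touches nothing.
It fails at once if the 140 mm bottle is tipped over (tilted more than 0.6 rad) (angle between bottle_140's own z axis and vertical above 0.6 rad).
It fails at once if the 120 mm bottle is tipped over (tilted more than 0.6 rad) (angle between bottle_120's own z axis and vertical above 0.6 rad).
It fails at once if the 100 mm bottle is tipped over (tilted more than 0.6 rad) (angle between bottle_100's own z axis and vertical above 0.6 rad).
It fails at once if the 80 mm bottle is tipped over (tilted more than 0.6 rad) (angle between bottle_80's own z axis and vertical above 0.6 rad).
It fails at once if the tape roll is moved by more than 20 mm (distance of tape_roll from where it was at the start of the episode above 0.02 m).
It also fails if it takes over 102 s, if anything falls off the work surface, if the arm or the gripper's body presses on something with over 40 N, if the wrist force passes 120 N, or if a joint passes its speed limit or range.

## Robot

A 7-joint arm with a two-finger parallel gripper is mounted at the origin on the work surface. World frame = base frame: x ahead of the robot, y to its left, z up, the work surface at z = 0. Lengths are in m, angles in rad, forces in N, time in s.
With the tool pointing down it reaches from about 0.4 to 0.85 m from the base axis. Payload 10.4 kg.
Tool frame: the origin (TCP) lies midway between the tips of the shut fingers; the grasp point (between the pads) lies 19 mm behind it (r.grip_point_offset is the distance from the TCP to the grasp point, in m); z points along the fingers, y is the line along which they close (so a half turn about z gives the same grasp; the last joint's range is limited). The gripper opens to 87 mm and grips with 3 to 60 N. Pads are 19 mm wide; open, the fingers measure 117 mm over their backs; the gripper's body (75 mm by 190 mm) begins 51 mm behind the grasp point.
Start: joints at [-1.215, 0.332, -0.065, 1.46, 0.022, 1.35, -0.088], TCP at [0.231, 0.581, 0.223] pointing down, gripper open.
Joint ranges: [-2.6, 2.6], [-0.5, 2.12], [-1.47, 1.34], [0.16, 2.42], [-1.27, 4.41], [0.06, 2.06], [-2.6, 2.6]. Speed limits (rad/s): [2.22, 2.22, 2.79, 2.79, 3.14, 3.14, 3.14].

## Interface

Orientations are given as a unit quaternion [x, y, z, w].
In Python, from plant import r, viewer, order gives the robot as it stands. The module is installed in compiled form; this text tells all that it offers.
- The arm moves only by the tool servo_tool, never from a script. Its argument "increments" is text: rows parted by semicolons, each of 5 numbers parted by spaces: the shift along the tool's x, y, z in m, then the turn about the tool's z in rad, then the closure, from -1 (fully open) to 1 (shut). In form: dx dy dz turn claw; .... A call has 1 to 12 rows; each row shifts and turns the commanded pose from where the row before left it, along the tool's axes as they then stand; what a row does not reach is not made up. A row lasts 1/10 s, in which the tool goes at most 50 mm and 8.59 degrees, less where a joint would pass 70% of its speed; a pose out of reach is approached as far as the arm can. A call is refused whole if a number of a shift passes 0.05 or a number of a turn 0.15, either way. A call with a gripper value outside its range is refused whole. The fingers move at their own pace and stop on an object; "grip_force" is the grip in N (left out, the last holds). Time passes only in rows, so rows that do not move let the fingers close. It gives the time, the measured TCP pose, the force, the opening and the grip force at its end, in the units of the state.
- r.get_obs(): the state, without advancing time (a new reading comes with each control period).
- viewer.capture(name): name is "scene" or "top" or "wrist"; returns a dict with "image" (480x640x3 uint8, red, green, blue), "vertical_fov" (degrees; the focal length in pixels is half the picture's height over the tangent of half this angle, whatever the lens; pixels are square), "cx", "cy" (the principal point, pixels), "R" (3x3) and "t" (3): a world point X has camera coordinates R X + t. Camera axes: x right, y down, z forward; pixel columns grow to the right and rows downward; lengths in m; the calibration is good to about 2 mm. A picture is of the moment at which its call begins. There is no depth.
- order.sign_off(): hands the job in; it is judged then, once.
The state is a dict: "time": time; "joint_pos": joint angles; "joint_vel": joint speeds; "effort": joint torques, N m; "tcp_pos": TCP position; "orientation": TCP orientation; "ft_force": force on the tool from outside, world axes, zero at the start; "ft_torque": the same for the moment, N m; "finger_gap": opening from 0.0 (shut) to 1.0 (fully open); "grasp_force": force on a finger pad.
Only numpy, scipy, OpenCV 4.12 (cv2) and the standard library are available. Lean on these libraries where they do the work, as an engineer would, in place of code of your own. Each camera call takes 0.05 s, during which the arm holds its last target. There are 200 camera calls.

## Working session

There is one attempt and no reset: what is moved stays moved. The work goes in short steps, Python scripts to look and compute and a tool call to move; the robot and the scene stay as the last step left them, time stands still between calls to the robot, and variables do not carry over. Pictures are saved under pics/ and viewed, at most 14 in all, crops included, and the job is handed in when it is done.

Besides the shell and the picture viewer there is one more tool, called as name(argument=value, ...) on one line, values as JSON. servo_tool: Moves the arm, as the interface text tells. Its arguments: {"type":"object","properties":{"increments":{"type":"string"},"grip_force":{"type":"number"}},"required":["increments"]}

```bash
mkdir -p pics; cat > h.py <<'E'
import numpy as np, cv2
from plant import r, viewer, order
def cap(name, fn=None):
    c=viewer.capture(name)
    c["f"]=c["image"].shape[0]/2/np.tan(np.radians(c["vertical_fov"])/2)
    if fn: cv2.imwrite("pics/"+fn, cv2.cvtColor(c["image"],cv2.COLOR_RGB2BGR))
    return c
def ray(c,u,v):
    R=np.array(c["R"]);t=np.array(c["t"])
    d=R.T@np.array([(u-c["cx"])/c["f"],(v-c["cy"])/c["f"],1]); return -R.T@t,d
def onplane(c,u,v,z):
    o,d=ray(c,u,v); return o+d*(z-o[2])/d[2]
def proj(c,X):
    p=np.array(c["R"])@np.array(X)+np.array(c["t"]); return p[:2]/p[2]*c["f"]+[c["cx"],c["cy"]]
E
python3 - <<'E'
from h import *
for n in ("scene","top","wrist"):
    c=cap(n,n+"0.png"); print(n,c["vertical_fov"],c["cx"],c["cy"],(-np.array(c["R"]).T@c["t"]).round(3),np.array(c["R"]).round(2).tolist())
o=r.get_obs(); print(o)
E
```

```text
scene 49.09332881980586 325.023353300695 237.53591743539698 [ 1.118 -0.034  0.848] [[0.19, 0.98, 0.01], [0.81, -0.15, -0.56], [-0.55, 0.12, -0.83]]
top 50.106208745667814 323.6998584397354 237.387066389574 [0.403 0.089 1.098] [[0.02, -1.0, 0.0], [-0.99, -0.02, -0.14], [0.14, -0.0, -0.99]]
wrist 63.849216591153734 322.1472865369702 236.76697110381033 [0.163 0.608 0.384] [[0.37, 0.93, -0.0], [0.9, -0.35, 0.27], [0.25, -0.1, -0.96]]
{'time': 0.15, 'joint_pos': array([-1.21458336,  0.33272808, -0.0646725 ,  1.46070671,  0.02159638,
        1.34991432, -0.08850251]), 'joint_vel': array([-6.09637720e-04, -2.30268001e-03, -9.46926510e-05, -3.33496160e-03,
        2.03688989e-04, -3.57934365e-04,  1.18947071e-03]), 'effort': array([ 1.53363300e-03, -6.23631191e+01,  2.53062893e-02, -3.90143323e+01,
       -6.12063892e-02,  3.73092690e-02,  9.51213337e-05]), 'tcp_pos': array([0.23104655, 0.58042436, 0.22195569]), 'orientation': array([ 1.88282519e-01,  9.82114765e-01, -5.25422915e-04, -7.52026539e-05]), 'ft_force': array([-0.38665342,  0.18421268, -0.57251804]), 'ft_torque': array([-0.07837246, -0.02987338, -0.01306844]), 'grasp_force': 0.0, 'finger_gap': 0.9994851832560954}
```

View pics/top0.png

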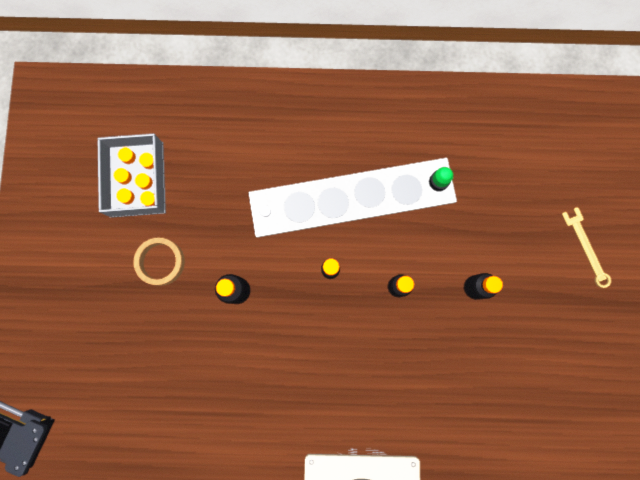

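View pics/scene0.png

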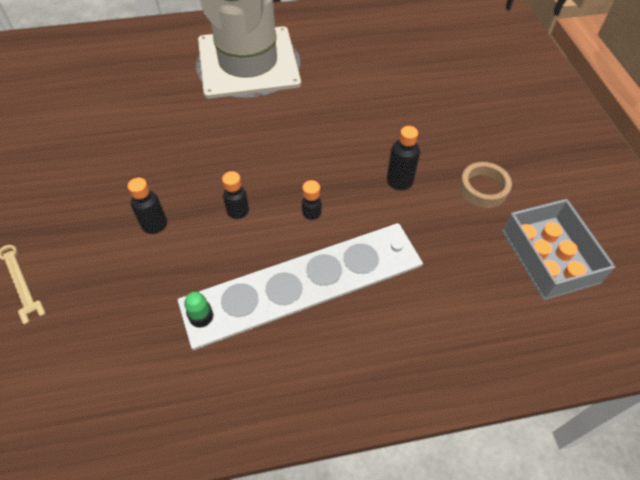

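The top view shows four orange caps at about (225,288), (331,267), (405,285) and (493,285). The pads are at (300,207), (333,202), (370,192) and (407,189), the beacon at (442,178), and the tape at (158,261). The scene view agrees: the tallest bottle is beside the tape and the green beacon is at the -y end. Next I measure them.

```bash
cat >> h.py <<'E'
def blobs(mask,amin):
    n,l,s,ce=cv2.connectedComponentsWithStats(mask.astype(np.uint8))
    return [(int(s[i,4]),ce[i].round(1),s[i,:4]) for i in range(1,n) if s[i,4]>=amin]
def hsv(c): return [x.astype(int) for x in cv2.split(cv2.cvtColor(c["image"],cv2.COLOR_RGB2HSV))]
def tri(obs):
    A=np.zeros((3,3));b=np.zeros(3)
    for c,p in obs:
        o,d=ray(c,*p);d=d/np.linalg.norm(d);P=np.eye(3)-np.outer(d,d);A+=P;b+=P@o
    X=np.linalg.solve(A,b); return X,[np.abs(proj(c,X)-p).max().round(1) for c,p in obs]
def caps(c):
    H,S,V=hsv(c); return blobs((H>5)&(H<32)&(S>200)&(V>170),60)
def pads(c):
    H,S,V=hsv(c); w=(S<40)&(V>120)
    out=[]
    n,l,s,ce=cv2.connectedComponentsWithStats(w.astype(np.uint8))
    g=cv2.GaussianBlur(c["image"].mean(2),(3,3),0)
    return w,g,blobs(w,1500)
E
python3 - <<'E'
from h import *
C={n:cap(n) for n in("scene","top")}
K={}
for n,c in C.items():
    K[n]=[b for b in caps(c)]; print(n,[(a,p.tolist()) for a,p,_ in K[n]])
    H,S,V=hsv(c)
    g=blobs((H>50)&(H<80)&(S>150)&(V>60),50); print(" green",[(a,p.tolist()) for a,p,_ in g])
    w,gr,b=pads(c); print(" white",[(a,p.tolist(),s.tolist()) for a,p,s in b])
    # print profile along strip
    A,B=((255,216),(450,180)) if n=="top" else ((190,320),(415,250))
    print(" prof",[int(c["image"][int(A[1]+(B[1]-A[1])*t),int(A[0]+(B[0]-A[0])*t)].mean()) for t in np.linspace(0,1,60)])
for a in K["scene"]:
    for b in K["top"]:
        X,e=tri([(C["scene"],a[1]),(C["top"],b[1])])
        if max(e)<2.5 and 0<X[2]<.2: print(a[1],b[1],X.round(4),e)
E
```

```text
scene []
 green []
 white [(6930, [147.5, 15.9], [0, 0, 275, 53]), (3717, [248.8, 70.3], [196, 27, 104, 71]), (11599, [302.0, 283.0], [178, 223, 245, 127]), (17673, [501.3, 451.1], [233, 396, 407, 84])]
 prof [58, 81, 88, 90, 81, 46, 114, 239, 239, 183, 184, 185, 183, 181, 186, 184, 187, 184, 213, 237, 230, 182, 181, 182, 185, 183, 186, 186, 185, 182, 233, 233, 213, 183, 185, 185, 183, 184, 183, 183, 217, 235, 205, 186, 184, 181, 184, 182, 184, 183, 236, 239, 239, 237, 236, 238, 237, 236, 238, 158]
top [(184, [126.3, 155.1]), (158, [146.4, 160.1]), (184, [122.2, 175.8]), (183, [143.2, 180.9]), (188, [125.0, 195.8]), (151, [147.4, 198.3]), (227, [330.7, 266.1]), (249, [405.1, 283.8]), (279, [492.7, 284.1]), (255, [224.7, 287.2])]
 green [(302, [442.5, 176.6])]
 white [(15207, [352.5, 11.8], [0, 0, 640, 31]), (20010, [305.4, 55.0], [0, 31, 640, 150]), (1995, [128.0, 173.7], [98, 134, 60, 78]), (8907, [347.5, 197.8], [249, 158, 208, 79]), (2698, [360.6, 467.7], [305, 455, 115, 25])]
 prof [254, 254, 251, 254, 254, 252, 254, 254, 254, 246, 245, 244, 244, 243, 243, 243, 242, 242, 243, 248, 243, 242, 242, 242, 241, 241, 241, 240, 242, 253, 253, 240, 240, 240, 240, 239, 238, 238, 238, 237, 254, 254, 238, 237, 237, 237, 236, 236, 235, 235, 236, 254, 254, 32, 65, 59, 95, 98, 97, 98]
```

```bash
cat > m.py <<'E'
from h import *
C={n:cap(n) for n in("scene","top")}
K={}
for n,c in C.items():
    H,S,V=hsv(c)
    K[n]=[b for b in blobs((H>3)&(H<32)&(S>(190 if n=="top" else 150))&(V>150),60)]
    print(n,[(a,p.tolist()) for a,p,_ in K[n]])
    g=blobs((H>40)&(H<90)&(S>110)&(V>60),50); print(" green",[(a,p.tolist()) for a,p,_ in g])
    g=c["image"].mean(2); lo,hi=(150,212) if n=="scene" else (225,250)
    x=slice(178,423) if n=="scene" else slice(249,457); y=slice(223,350) if n=="scene" else slice(158,237)
    m=np.zeros(g.shape,np.uint8); m[y,x]=((g>lo)&(g<hi)&(S<40))[y,x]
    m=cv2.morphologyEx(m,cv2.MORPH_OPEN,np.ones((5,5),np.uint8))
    for k in cv2.findContours(m,cv2.RETR_EXTERNAL,cv2.CHAIN_APPROX_NONE)[0]:
        if cv2.contourArea(k)>300:
            e=cv2.fitEllipse(k); X=onplane(c,*e[0],.015); print(" pad",np.round(e[0],1),np.round(e[1],1),X.round(4))
for a in K["scene"]:
    for b in K["top"]:
        X,e=tri([(C["scene"],a[1]),(C["top"],b[1])])
        if max(e)<3 and 0.03<X[2]<.16: print(a[1],b[1],X.round(4),e)
E
python3 m.py
```

```text
scene [(299, [408.8, 134.5]), (313, [231.4, 180.2]), (342, [137.7, 187.0]), (298, [311.0, 189.1]), (79, [529.2, 230.5]), (393, [547.7, 238.6]), (248, [566.6, 250.0]), (87, [552.6, 267.4]), (181, [574.4, 269.2])]
 green [(488, [196.4, 305.8])]
 pad [239.2 299.9] [32.4 37.1] [ 0.6692 -0.0896  0.015 ]
 pad [283.5 288.4] [31.8 36.1] [ 0.6612 -0.0092  0.015 ]
 pad [323.7 269.6] [31.2 35.4] [0.6364 0.0691 0.015 ]
 pad [360.7 258.4] [29.6 34.6] [0.6256 0.1417 0.015 ]
top [(188, [126.3, 155.1]), (161, [146.4, 160.0]), (192, [122.1, 175.6]), (186, [143.2, 180.8]), (192, [125.0, 195.9]), (154, [147.3, 198.2]), (234, [330.7, 266.1]), (258, [405.1, 283.7]), (289, [492.7, 284.1]), (266, [224.8, 287.2])]
 green [(316, [442.6, 176.6])]
 pad [299.  206.9] [30.4 30.8] [0.6241 0.1418 0.015 ]
 pad [332.8 202.5] [30.1 30.9] [0.6354 0.0694 0.015 ]
 pad [369.3 192. ] [30.1 30.8] [ 0.6601 -0.0088  0.015 ]
 pad [406.3 189.4] [29.7 30.7] [ 0.6679 -0.089   0.015 ]
[408.8 134.5] [224.8 287.2] [0.4438 0.2705 0.1337] [np.float64(0.0), np.float64(0.0)]
[231.4 180.2] [405.1 283.7] [ 0.4599 -0.0728  0.0942] [np.float64(0.3), np.float64(0.3)]
[137.7 187. ] [492.7 284.1] [ 0.4617 -0.2379  0.1135] [np.float64(0.1), np.float64(0.1)]
[311.  189.1] [330.7 266.1] [0.4928 0.0723 0.0747] [np.float64(0.0), np.float64(0.0)]
[547.7 238.6] [146.4 160. ] [0.6967 0.4487 0.0991] [np.float64(1.3), np.float64(1.0)]
[566.6 250. ] [126.3 155.1] [0.7114 0.4943 0.0731] [np.float64(2.1), np.float64(1.7)]
```

Both views agree to about 1 mm. Bottles: 140 at (.444,.271), 120 at (.462,-.238), 100 at (.460,-.073), 80 at (.493,.072). Pads from the beacon: (.668,-.089), (.661,-.009), (.636,.069), (.625,.142). I'll place them shortest first, gripping by the cap with the fingers closing along world x. The first move is to turn the tool into line with the world axes.

servo_tool(increments="0 0 0 0.149 -1; 0 0 0 0.149 -1; 0 0 0 0.149 -1; 0 0 0 0.149 -1; 0 0 0 0.149 -1; 0 0 0 0.149 -1; 0 0 0 0.149 -1; 0 0 0 0.149 -1; 0 0 0 0 -1", grip_force=25)

```text
time: 1.25
tcp_pos: [0.2311, 0.5807, 0.2225]
orientation: [0.708, 0.706, 0.0, 0.0]
ft_force: [-0.6, 0.8, 0.9]
finger_gap: 1.002
grasp_force: 0.0
```

servo_tool(increments="-0.042 0.022 0 0 -1; -0.042 0.022 0 0 -1; -0.042 0.022 0 0 -1; -0.042 0.022 0 0 -1; -0.042 0.022 0 0 -1; -0.042 0.022 0 0 -1; -0.042 0.022 0 0 -1; -0.042 0.022 0 0 -1; -0.042 0.022 0 0 -1; -0.042 0.022 0 0 -1; -0.042 0.022 0 0 -1; -0.042 0.022 0 0 -1")

```text
time: 2.45
tcp_pos: [0.4957, 0.0749, 0.2229]
orientation: [0.705, 0.709, 0.001, 0.0]
ft_force: [1.1, 1.0, -0.0]
finger_gap: 0.998
grasp_force: 0.0
```

servo_tool(increments="-0.003 -0.003 0.03 0 -1; 0 0 0.03 0 -1; 0 0 0.03 0 -1; 0 0 0.03 0 -1; 0 0 0.03 0 -1; 0 0 0.022 0 -1; 0 0 0 0 -1; 0 0 0 0 -1")

```text
time: 3.25
tcp_pos: [0.4923, 0.0737, 0.0511]
orientation: [0.706, 0.708, -0.0, 0.0]
ft_force: [-0.3, 0.9, 0.9]
finger_gap: 0.999
grasp_force: 0.0
```

```bash
python3 - <<'E'
from h import *
cap("wrist","w1.png"); print(r.get_obs()["tcp_pos"])
E
```

```text
[0.49290208 0.07384084 0.05171324]
```

View pics/w1.png

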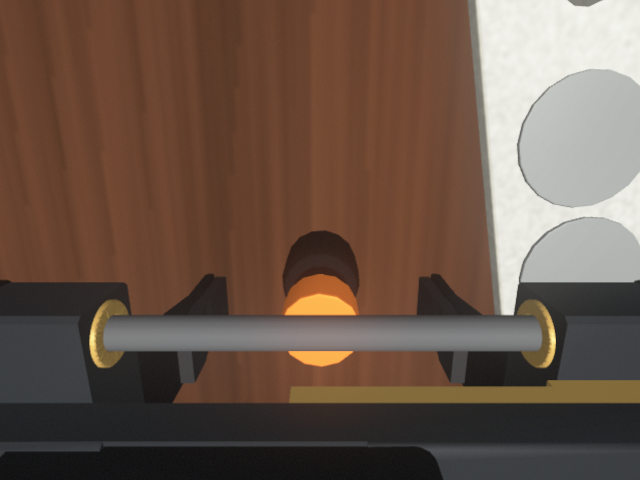

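The wrist view shows the cap at (320,320), midway between the fingers at x≈200 and x≈440. Now I close and lift.

servo_tool(increments="0 0 0 0 1; 0 0 0 0 1; 0 0 0 0 1; 0 0 0 0 1; 0 0 0 0 1; 0 0 0 0 1; 0 0 0 0 1; 0 0 0 0 1")

```text
time: 4.1
tcp_pos: [0.4921, 0.0737, 0.0505]
orientation: [0.707, 0.707, -0.0, -0.0]
ft_force: [-0.8, 0.5, 0.2]
finger_gap: 0.358
grasp_force: 25.4
```

servo_tool(increments="0 0 -0.01 0 1; 0 0 -0.02 0 1; 0 0 -0.02 0 1; 0 0 -0.02 0 1; 0 0 0 0 1; 0 0 0 0 1")

```text
time: 4.7
tcp_pos: [0.4922, 0.0739, 0.1208]
orientation: [0.707, 0.707, 0.0, 0.0]
ft_force: [-0.0, -0.1, -1.9]
finger_gap: 0.36
grasp_force: 25.0
```

servo_tool(increments="0.014 0.026 0 0 1; 0.014 0.026 0 0 1; 0.014 0.027 0 0 1; 0.014 0.027 0 0 1; 0.013 0.027 0 0 1; 0 0 0 0 1; 0 0 0 0 1; 0 0 0.02 0 1; 0 0 0.015 0 1; 0 0 0.01 0 1; 0 0 0.005 0 1; 0 0 0 0 1")

```text
time: 5.9
tcp_pos: [0.6246, 0.1426, 0.0699]
orientation: [0.707, 0.707, -0.001, -0.0]
ft_force: [0.2, -0.4, -0.5]
finger_gap: 0.359
grasp_force: 25.0
```

servo_tool(increments="0 0 0.003 0 1; 0 0 0 0 1; 0 0 0 0 1")

```text
time: 6.2
tcp_pos: [0.6253, 0.1428, 0.068]
orientation: [0.707, 0.707, 0.0, 0.0]
ft_force: [-0.2, 0.4, -0.9]
finger_gap: 0.363
grasp_force: 25.0
```

```bash
python3 - <<'E'
from h import *
cap("scene","s2.png"); o=r.get_obs(); print(o["tcp_pos"],o["ft_force"],o["ft_torque"])
i=cv2.imread("pics/s2.png"); cv2.imwrite("pics/s2c.png",cv2.resize(i[100:350,150:480],None,fx=2.2,fy=2.2))
E
```

```text
[0.62534566 0.1427594  0.06793723] [ 0.03396826  0.03482867 -0.52384343] [-0.07016086  0.10128074 -0.01683024]
```

View pics/s2c.png

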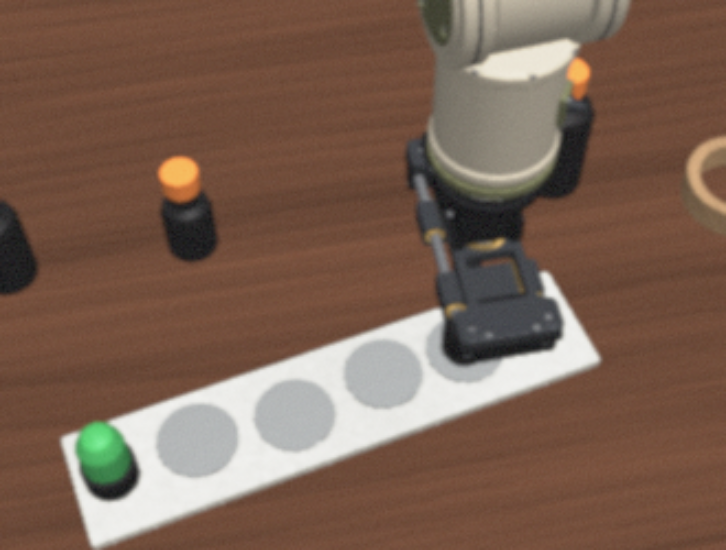

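The gripper is over the far pad at about (465,345) in the crop and hides the bottle. I'll lower the last millimetres, then release slowly.

servo_tool(increments="0 0 0.002 0 1; 0 0 0.001 0 1; 0 0 0 0 1; 0 0 0 0 1")

```text
time: 6.65
tcp_pos: [0.6255, 0.1429, 0.0655]
orientation: [0.707, 0.707, 0.001, 0.0]
ft_force: [-2.1, -0.3, 7.4]
finger_gap: 0.362
grasp_force: 25.0
```

servo_tool(increments="0 0 0 0 0.2; 0 0 0 0 0; 0 0 0 0 -0.3; 0 0 0 0 -0.6; 0 0 0 0 -1; 0 0 0 0 -1; 0 0 0 0 -1; 0 0 -0.02 0 -1; 0 0 -0.04 0 -1; 0 0 -0.04 0 -1; 0 0 -0.04 0 -1; 0 0 0 0 -1")

```text
time: 7.85
tcp_pos: [0.6278, 0.1429, 0.2108]
orientation: [0.707, 0.707, 0.004, 0.002]
ft_force: [0.9, 0.2, -0.9]
finger_gap: 0.996
grasp_force: 0.0
```

servo_tool(increments="-0.036 -0.028 0 0 -1; -0.036 -0.028 0 0 -1; -0.036 -0.028 0 0 -1; -0.036 -0.028 0 0 -1; -0.036 -0.028 0 0 -1; -0.036 -0.026 0 0 -1; 0 0 0 0 -1; 0 0 0 0 -1")

```text
time: 8.65
tcp_pos: [0.4588, -0.0737, 0.2046]
orientation: [0.708, 0.707, 0.001, -0.0]
ft_force: [-0.5, 0.5, 0.1]
finger_gap: 0.998
grasp_force: 0.0
```

```bash
python3 m.py; python3 -c "
from h import *
print(r.get_obs()['tcp_pos'],r.get_obs()['joint_pos'].round(2))"
```

```text
scene [(305, [408.7, 134.6]), (313, [231.4, 180.2]), (350, [137.8, 187.1]), (78, [529.2, 230.6]), (383, [547.7, 238.7]), (311, [362.8, 236.0]), (250, [566.4, 250.1]), (82, [552.7, 267.5]), (182, [574.3, 269.2])]
 green [(488, [196.4, 305.8])]
 pad [239.2 299.9] [32.3 36.8] [ 0.6692 -0.0895  0.015 ]
 pad [283.5 288.4] [31.6 35.8] [ 0.6612 -0.0092  0.015 ]
 pad [323.6 269.7] [31. 35.] [0.6365 0.069  0.015 ]
 pad [360.4 259.3] [26.1 31.9] [0.6274 0.1407 0.015 ]
top [(186, [126.0, 155.1]), (164, [146.4, 160.0]), (189, [121.8, 175.5]), (187, [143.1, 180.8]), (190, [124.7, 195.7]), (155, [147.3, 198.2]), (190, [297.9, 199.3]), (93, [400.4, 283.7]), (255, [224.6, 287.1])]
 green [(319, [442.6, 176.6])]
 pad [351.7 196.8] [ 48.2 227.4] [0.6488 0.0289 0.015 ]
[408.7 134.6] [224.6 287.1] [0.4439 0.2706 0.1336] [np.float64(0.1), np.float64(0.1)]
[231.4 180.2] [400.4 283.7] [ 0.4594 -0.0684  0.0924] [np.float64(2.2), np.float64(2.1)]
[547.7 238.7] [146.4 160. ] [0.6968 0.4487 0.0988] [np.float64(1.3), np.float64(1.0)]
[362.8 236. ] [297.9 199.3] [0.6246 0.1408 0.0881] [np.float64(0.1), np.float64(0.1)]
[566.4 250.1] [126.  155.1] [0.7114 0.4946 0.0727] [np.float64(2.4), np.float64(1.9)]
[ 0.45950266 -0.07242888  0.20448915] [-0.62 -0.05  0.67  1.92  0.03  1.26  0.04]
```

The 80 bottle stands at (.6246,.1408), 1 mm from the pad's centre. Now the 100.

servo_tool(increments="0 0.001 0.03 0 -1; 0 0 0.03 0 -1; 0 0 0.03 0 -1; 0 0 0.03 0 -1; 0 0 0.013 0 -1; 0 0 0 0 -1; 0 0 0 0 -1; 0 0 0 0 -1")

```text
time: 9.55
tcp_pos: [0.4612, -0.0731, 0.0728]
orientation: [0.707, 0.707, 0.001, 0.001]
ft_force: [0.0, -0.5, 1.0]
finger_gap: 1.001
grasp_force: 0.0
```

servo_tool(increments="0 0 0 0 1; 0 0 0 0 1; 0 0 0 0 1; 0 0 0 0 1; 0 0 0 0 1; 0 0 0 0 1; 0 0 0 0 1; 0 0 0 0 1")

```text
time: 10.35
tcp_pos: [0.4601, -0.0733, 0.0715]
orientation: [0.707, 0.707, -0.0, -0.0]
ft_force: [-0.3, -0.0, -0.3]
finger_gap: 0.36
grasp_force: 25.3
```

servo_tool(increments="0 0 -0.01 0 1; 0 0 -0.02 0 1; 0 0 -0.02 0 1; 0 0 -0.02 0 1; 0 0 0 0 1; 0 0 0 0 1")

```text
time: 10.95
tcp_pos: [0.4601, -0.0732, 0.1416]
orientation: [0.707, 0.707, 0.0, 0.0]
ft_force: [0.6, 0.0, -1.6]
finger_gap: 0.36
grasp_force: 25.0
```

servo_tool(increments="0.02 0.025 0 0 1; 0.02 0.025 0 0 1; 0.02 0.025 0 0 1; 0.02 0.025 0 0 1; 0.02 0.025 0 0 1; 0.021 0.025 0 0 1; 0.021 0.026 0 0 1; 0 0 0 0 1; 0 0 0.02 0 1; 0 0 0.02 0 1; 0 0 0.01 0 1; 0 0 0 0 1")

```text
time: 12.15
tcp_pos: [0.6346, 0.0683, 0.0893]
orientation: [0.707, 0.707, -0.002, -0.001]
ft_force: [0.5, -1.1, -1.8]
finger_gap: 0.357
grasp_force: 25.0
```

servo_tool(increments="0 0 0.002 0 1; 0 0 0 0 1; 0 0 0 0 1")

```text
time: 12.45
tcp_pos: [0.6365, 0.0688, 0.0903]
orientation: [0.707, 0.707, 0.001, 0.0]
ft_force: [0.1, 0.4, -1.1]
finger_gap: 0.359
grasp_force: 25.0
```

servo_tool(increments="0 0 0.002 0 1; 0 0 0.002 0 1; 0 0 0 0 1; 0 0 0 0 1")

```text
time: 12.85
tcp_pos: [0.6366, 0.0688, 0.0865]
orientation: [0.707, 0.707, 0.001, 0.0]
ft_force: [-1.1, 0.0, 5.9]
finger_gap: 0.358
grasp_force: 25.0
```

servo_tool(increments="0 0 0 0 0.2; 0 0 0 0 0; 0 0 0 0 -0.3; 0 0 0 0 -0.6; 0 0 0 0 -1; 0 0 0 0 -1; 0 0 0 0 -1; 0 0 -0.02 0 -1; 0 0 -0.04 0 -1; 0 0 -0.04 0 -1; 0 0 -0.04 0 -1; 0 0 0 0 -1")

```text
time: 14.05
tcp_pos: [0.6386, 0.0684, 0.2316]
orientation: [0.707, 0.707, 0.004, 0.002]
ft_force: [0.1, 0.1, 0.7]
finger_gap: 0.999
grasp_force: 0.0
```

servo_tool(increments="-0.038 -0.022 0 0 -1; -0.038 -0.022 0 0 -1; -0.038 -0.022 0 0 -1; -0.038 -0.022 0 0 -1; -0.038 -0.022 0 0 -1; -0.038 -0.022 0 0 -1; -0.038 -0.022 0 0 -1; -0.038 -0.022 0 0 -1; 0 0 0 0 -1; 0 0 0 0 -1")

```text
time: 15.05
tcp_pos: [0.4597, -0.2359, 0.2254]
orientation: [0.708, 0.706, 0.0, -0.0]
ft_force: [0.9, -0.4, -0.6]
finger_gap: 1.0
grasp_force: 0.0
```

```bash
python3 m.py | grep 0.1; python3 -c "
from h import *
print(r.get_obs()['tcp_pos'],r.get_obs()['joint_pos'].round(2))"
```

```text
pad [360.4 259.4] [26.2 31.8] [0.6275 0.1407 0.015 ]
 pad [437.8 197.2] [15.  42.7] [ 0.652  -0.1569  0.015 ]
[408.8 134.5] [224.7 287.1] [0.4439 0.2705 0.1339] [np.float64(0.0), np.float64(0.0)]
[137.7 187. ] [492.8 284. ] [ 0.4619 -0.2379  0.1138] [np.float64(0.1), np.float64(0.1)]
[362.7 236.1] [297.9 199.4] [0.6245 0.1407 0.0876] [np.float64(0.1), np.float64(0.1)]
[324. 241.] [333.9 192.7] [0.6351 0.0692 0.1079] [np.float64(0.1), np.float64(0.1)]
[ 0.46071549 -0.23414164  0.22529258] [-0.39  0.09  0.83  1.78 -0.07  1.3   0.46]
```

The 100 bottle is at (.6351,.0692), within 1 mm of its pad. Now the 120.

servo_tool(increments="-0.003 0.001 0.03 0 -1; 0 0 0.03 0 -1; 0 0 0.03 0 -1; 0 0 0.03 0 -1; 0 0 0.013 0 -1; 0 0 0 0 -1; 0 0 0 0 -1; 0 0 0 0 -1")

```text
time: 15.95
tcp_pos: [0.4622, -0.2384, 0.0939]
orientation: [0.707, 0.707, 0.001, 0.001]
ft_force: [-0.2, -0.6, 0.5]
finger_gap: 0.998
grasp_force: 0.0
```

servo_tool(increments="0 0 0 0 1; 0 0 0 0 1; 0 0 0 0 1; 0 0 0 0 1; 0 0 0 0 1; 0 0 0 0 1; 0 0 0 0 1; 0 0 0 0 1")

```text
time: 16.75
tcp_pos: [0.4611, -0.2383, 0.0925]
orientation: [0.707, 0.707, 0.0, -0.0]
ft_force: [0.6, 0.3, -1.3]
finger_gap: 0.364
grasp_force: 25.2
```

servo_tool(increments="0 0 -0.01 0 1; 0 0 -0.02 0 1; 0 0 -0.02 0 1; 0 0 -0.02 0 1; 0 0 0 0 1; 0 0 0 0 1")

```text
time: 17.35
tcp_pos: [0.4611, -0.2381, 0.1625]
orientation: [0.707, 0.707, 0.0, 0.0]
ft_force: [-0.2, 0.9, -2.2]
finger_gap: 0.356
grasp_force: 25.0
```

servo_tool(increments="0.025 0.022 0 0 1; 0.025 0.022 0 0 1; 0.025 0.022 0 0 1; 0.025 0.022 0 0 1; 0.025 0.022 0 0 1; 0.026 0.022 0 0 1; 0.026 0.022 0 0 1; 0.026 0.022 0 0 1; 0.026 0.023 0 0 1; 0 0 0 0 1; 0 0 0 0 1")

```text
time: 18.45
tcp_pos: [0.6596, -0.0087, 0.1605]
orientation: [0.707, 0.708, -0.001, -0.001]
ft_force: [-0.3, -0.4, -2.6]
finger_gap: 0.357
grasp_force: 25.0
```

servo_tool(increments="0 0 0.02 0 1; 0 0 0.02 0 1; 0 0 0.01 0 1; 0 0 0 0 1; 0 0 0 0 1")

```text
time: 18.95
tcp_pos: [0.6601, -0.0099, 0.113]
orientation: [0.707, 0.707, 0.0, 0.0]
ft_force: [0.8, 0.5, -2.3]
finger_gap: 0.361
grasp_force: 25.0
```

servo_tool(increments="0 0 0.003 0 1; 0 0 0.002 0 1; 0 0 0.001 0 1; 0 0 0 0 1; 0 0 0 0 1")

```text
time: 19.45
tcp_pos: [0.6606, -0.0093, 0.1075]
orientation: [0.707, 0.707, 0.001, 0.0]
ft_force: [-2.2, 0.3, 6.4]
finger_gap: 0.358
grasp_force: 25.0
```

servo_tool(increments="0 0 0 0 0.2; 0 0 0 0 0; 0 0 0 0 -0.3; 0 0 0 0 -0.6; 0 0 0 0 -1; 0 0 0 0 -1; 0 0 0 0 -1; 0 0 -0.02 0 -1; 0 0 -0.04 0 -1; 0 0 -0.04 0 -1; 0 0 -0.04 0 -1; 0 0 0 0 -1")

```text
time: 20.65
tcp_pos: [0.6623, -0.01, 0.2527]
orientation: [0.707, 0.707, 0.003, 0.003]
ft_force: [1.0, -0.7, 0.6]
finger_gap: 0.999
grasp_force: 0.0
```

servo_tool(increments="0.035 -0.027 0 0 -1; 0.035 -0.027 0 0 -1; 0.035 -0.027 0 0 -1; 0.035 -0.027 0 0 -1; 0.035 -0.027 0 0 -1; 0.035 -0.027 0 0 -1; 0.035 -0.027 0 0 -1; 0.035 -0.027 0 0 -1; 0 0 0 0 -1; 0 0 0 0 -1")

```text
time: 21.65
tcp_pos: [0.4436, 0.2713, 0.2463]
orientation: [0.706, 0.708, -0.0, -0.0]
ft_force: [0.2, -0.2, -0.5]
finger_gap: 1.003
grasp_force: 0.0
```

```bash
python3 m.py | grep 0.1; python3 -c "
from h import *
print(r.get_obs()['tcp_pos'],r.get_obs()['joint_pos'].round(2))"
```

```text
scene [(303, [408.7, 134.6]), (74, [529.2, 230.6]), (388, [547.7, 238.5]), (312, [362.7, 236.1]), (359, [324.0, 241.0]), (410, [279.7, 254.3]), (249, [566.5, 250.1]), (82, [552.7, 267.5]), (182, [574.1, 269.3])]
[408.7 134.6] [227.2 287.3] [0.4442 0.268  0.1341] [np.float64(1.1), np.float64(1.1)]
[362.7 236.1] [297.8 199.3] [0.6246 0.1408 0.0878] [np.float64(0.2), np.float64(0.2)]
[324. 241.] [334.  192.6] [0.6353 0.0691 0.1082] [np.float64(0.0), np.float64(0.0)]
[279.7 254.3] [374.6 178.2] [ 0.6608 -0.0089  0.1289] [np.float64(0.1), np.float64(0.1)]
[566.5 250.1] [125.8 155. ] [0.7115 0.4949 0.0729] [np.float64(2.5), np.float64(1.9)]
[0.44485416 0.26956859 0.24646723] [-1.14  0.08  0.54  1.73 -0.04  1.35 -0.59]
```

The 120 bottle is exact on its pad at (.6608,-.0089). Now the 140.

servo_tool(increments="0.001 0 0.03 0 -1; 0 0 0.03 0 -1; 0 0 0.03 0 -1; 0 0 0.03 0 -1; 0 0 0.014 0 -1; 0 0 0 0 -1; 0 0 0 0 -1; 0 0 0 0 -1")

```text
time: 22.55
tcp_pos: [0.4451, 0.2721, 0.114]
orientation: [0.707, 0.707, 0.001, 0.0]
ft_force: [0.8, 0.5, -0.1]
finger_gap: 0.998
grasp_force: 0.0
```

servo_tool(increments="0 0 0 0 1; 0 0 0 0 1; 0 0 0 0 1; 0 0 0 0 1; 0 0 0 0 1; 0 0 0 0 1; 0 0 0 0 1; 0 0 0 0 1")

```text
time: 23.35
tcp_pos: [0.444, 0.2717, 0.1125]
orientation: [0.707, 0.707, -0.0, -0.0]
ft_force: [-0.9, -0.3, 0.7]
finger_gap: 0.363
grasp_force: 25.2
```

servo_tool(increments="0 0 -0.01 0 1; 0 0 -0.02 0 1; 0 0 -0.02 0 1; 0 0 -0.03 0 1; 0 0 0 0 1; 0 0 0 0 1")

```text
time: 23.95
tcp_pos: [0.4443, 0.2718, 0.1931]
orientation: [0.707, 0.707, 0.001, -0.0]
ft_force: [0.5, 0.5, -2.2]
finger_gap: 0.358
grasp_force: 25.0
```

servo_tool(increments="-0.03 0.006 0 0 1; -0.03 0.006 0 0 1; -0.03 0.006 0 0 1; -0.03 0.006 0 0 1; -0.03 0.006 0 0 1; -0.03 0.006 0 0 1; -0.03 0.006 0 0 1; -0.03 0.006 0 0 1; -0.03 0.006 0 0 1; -0.03 0.006 0 0 1; -0.03 0.006 0 0 1; -0.03 0.006 0 0 1")

```text
time: 25.15
tcp_pos: [0.5156, -0.0894, 0.1916]
orientation: [0.707, 0.707, -0.0, -0.001]
ft_force: [-0.5, 0.5, -3.6]
finger_gap: 0.354
grasp_force: 25.0
```

servo_tool(increments="0 0.025 0 0 1; 0 0.025 0 0 1; 0 0.025 0 0 1; 0 0.025 0 0 1; 0 0.025 0 0 1; 0 0.026 0 0 1; 0 0 0 0 1; 0 0 0 0 1; 0 0 0 0 1")

```text
time: 26.05
tcp_pos: [0.6662, -0.0886, 0.1919]
orientation: [0.707, 0.707, -0.0, -0.001]
ft_force: [-0.2, -0.1, -2.6]
finger_gap: 0.361
grasp_force: 25.0
```

Target (.6685,-.0885), contact expected at z ≈ .1275.

servo_tool(increments="0 0.002 0.02 0 1; 0 0 0.02 0 1; 0 0 0.015 0 1; 0 0 0.005 0 1; 0 0 0 0 1; 0 0 0 0 1")

```text
time: 26.65
tcp_pos: [0.6694, -0.0884, 0.1335]
orientation: [0.707, 0.707, 0.0, 0.0]
ft_force: [-0.1, 0.9, -1.3]
finger_gap: 0.36
grasp_force: 25.0
```

servo_tool(increments="0 0 0.003 0 1; 0 0 0.001 0 1; 0 0 0 0 1; 0 0 0 0 1")

```text
time: 27.05
tcp_pos: [0.6692, -0.0883, 0.1287]
orientation: [0.707, 0.707, 0.0, 0.0]
ft_force: [-0.6, -0.3, -1.2]
finger_gap: 0.36
grasp_force: 25.0
```

servo_tool(increments="0 0 0.002 0 1; 0 0 0 0 1; 0 0 0 0 1")

```text
time: 27.35
tcp_pos: [0.6696, -0.0887, 0.1276]
orientation: [0.707, 0.707, 0.0, 0.001]
ft_force: [-2.2, -0.2, 6.0]
finger_gap: 0.36
grasp_force: 25.0
```

servo_tool(increments="0 0 0 0 0.2; 0 0 0 0 0; 0 0 0 0 -0.3; 0 0 0 0 -0.6; 0 0 0 0 -1; 0 0 0 0 -1; 0 0 0 0 -1; 0 0 -0.02 0 -1; 0 0 -0.04 0 -1; 0 0 -0.04 0 -1; 0 0 -0.04 0 -1; 0 0 0 0 -1")

```text
time: 28.55
tcp_pos: [0.671, -0.0894, 0.2727]
orientation: [0.707, 0.707, 0.003, 0.003]
ft_force: [-0.8, 0.3, -0.0]
finger_gap: 1.0
grasp_force: 0.0
```

servo_tool(increments="0 -0.04 0 0 -1; 0 -0.04 0 0 -1; 0 -0.04 0 0 -1; 0 -0.04 0 0 -1; 0 -0.03 0 0 -1; 0 0 0 0 -1; 0 0 0 0 -1")

```text
time: 29.25
tcp_pos: [0.4791, -0.0878, 0.2668]
orientation: [0.707, 0.707, 0.001, -0.0]
ft_force: [1.0, -0.5, 0.7]
finger_gap: 1.002
grasp_force: 0.0
```

```bash
python3 m.py | grep "0\.[01]"; python3 -c "
from h import *
cap('scene','s9.png')"
```

```text
scene [(74, [529.1, 230.5]), (380, [547.7, 238.6]), (307, [362.7, 236.1]), (357, [323.9, 241.0]), (401, [279.6, 254.3]), (251, [566.4, 250.0]), (429, [228.2, 260.4]), (80, [552.6, 267.5]), (182, [574.0, 269.4])]
top [(181, [125.8, 155.0]), (164, [146.4, 160.0]), (230, [418.1, 172.5]), (183, [121.6, 175.4]), (223, [374.6, 178.2]), (184, [142.9, 180.8]), (203, [334.0, 192.6]), (185, [124.5, 195.7]), (156, [147.3, 198.1]), (189, [297.8, 199.3])]
 pad [326.8 201.4] [ 46.4 188. ] [0.6373 0.0825 0.015 ]
[547.7 238.6] [146.4 160. ] [0.6967 0.4487 0.0991] [np.float64(1.3), np.float64(1.0)]
[362.7 236.1] [297.8 199.3] [0.6246 0.1408 0.0878] [np.float64(0.2), np.float64(0.2)]
[323.9 241. ] [334.  192.6] [0.6353 0.069  0.1082] [np.float64(0.1), np.float64(0.1)]
[279.6 254.3] [374.6 178.2] [ 0.6608 -0.009   0.1289] [np.float64(0.2), np.float64(0.2)]
[566.4 250. ] [125.8 155. ] [0.7114 0.4947 0.0731] [np.float64(2.5), np.float64(2.0)]
[228.2 260.4] [418.1 172.5] [ 0.6689 -0.0899  0.1477] [np.float64(0.2), np.float64(0.1)]
```

View pics/s9.png

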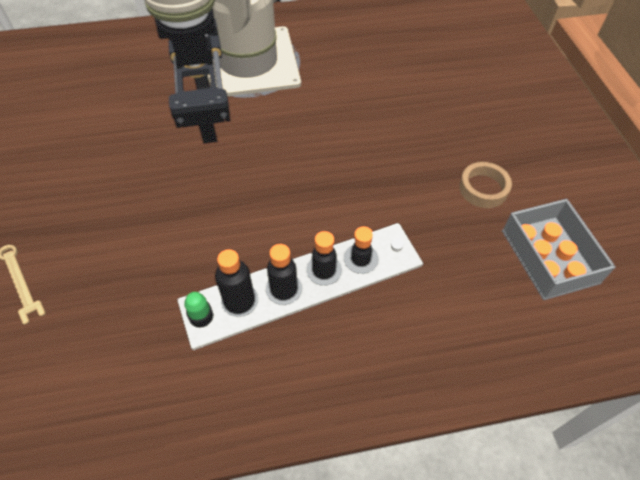

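The final picture shows all four bottles standing on their pads in descending order from the beacon, with caps at (228,260), (280,254), (324,241) and (363,236). The tape is unmoved at (487,185) and the arm is clear. I'm handing it in.

```bash
python3 -c "
from h import *
print(order.sign_off())"
```

```text
the job is handed in; nothing more can be done
None
```

The four bottles stand on their pads in descending height from the beacon, each measured within about 2 mm of its pad's centre; the tape roll was not touched and the job is handed in, though the sign-off returned no verdict.

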